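# Seat a tapered eyelet die and tap it home

### The job

Take the green-banded eyelet die out of the wooden rack, gently stand its tapered shank in the socket of the green die holder and let go of it while it still stands a few millimetres proud. Then drive it home with the white tapping block, not with the gripper, using firm but measured pushes or taps on its top (they must stay below 40 N) until its collar sits flush on the holder and a firm tap of about 25 N no longer moves it. Finally stand the block back upright on the bench, clear of the die, and leave the other dies, the bottle and the tape roll alone.

Things in the scene. Friction and masses are not known exactly. Their poses are not given: they have to be found in the camera images.
- die: the die to mount: steel, green band round its head, green ring on its flat top; 0.27 kg, loose, upright in a rack hole. Origin: centre of its collar's underside, z up its axis. Collar 36 mm diameter from 0 to 8 mm; cylindrical head 24 mm diameter from 8 mm to the flat top at 48 mm (grip here). Below 0: tapered shank 45 mm long, 20 mm diameter at the collar, 12 mm at its end.
- rack: wooden block 80 x 200 x 60 mm (x, y, z), fixed. Origin: centre of its underside, at bench height. Three loose 24 mm holes along its y axis at -60, 0 and +60 mm; in each hangs a die, its collar resting on the top face (60 mm up).
- nose (a point): centre of the flat top face of the green die holder, z up: the mouth of its socket, a 27 mm bore with a brass taper sleeve beginning 6 to 8 mm below the face. The die fits upright at any yaw. It is home when its collar lies flat on this face (origin of die at this point); there it stops solidly.
- block: tapping block, loose, about 0.2 kg, standing upright on the bench: a white nylon cylinder 50 mm diameter and 30 mm high whose flat underside is the striking face, with a wooden stem 24 mm diameter from 30 to 90 mm up as handle. Origin: centre of the underside, z up the stem.
- spare_red: another die of the same outside size above the collar, steel with a red band and red ring, straight shank; stands in the rack. Leave alone. Origin: centre of the collar's underside.
- spare_brass: another die of the same outside size above the collar, all brass with a dark top, straight shank; stands in the rack. Leave alone. Origin: centre of the collar's underside.
- bottle: clear bottle with blue cap and label, 66 mm diameter, 200 mm high, standing. Leave alone. Origin: centre of the underside.
- tape: brown cardboard-coloured tape roll lying flat, 90 mm diameter, 20 mm high. Leave alone. Origin: centre of the underside.
- holder: die holder, fixed: green block 66 x 66 mm, top 80 mm above the bench, on a dark bolted plate 150 x 110 x 12 mm. Origin: centre of the underside. The die goes in freely till the taper binds, collar 6 to 8 mm above the face. A push of about 10 N, rising to about 14 N, drives it on; it stays where driven. Pushing sinks it slowly, so press or tap at about 20 mm/s or less.
Mind the look-alikes: they are no part of the job. What is shaped like the block but pink, purple or turquoise is not meant.

How it is judged:
On the way, in this order (a step that is already met when the one before it is completed fails the run):
1. the die stands upright in the socket, bound in the taper, its collar still more than 3 mm above the holder, let go of and at rest (horizontal distance between die and nose below 0.004 m and z of die in the frame of nose between 0.002 and 0.01 m and angle between die's own z axis and vertical below 0.08 rad and contact force between the fingers and die below 0.2 N and linear speed of die below 0.01 m/s), for 0.2 s.
2. the collar is flush on the holder (within 1.6 mm) and takes a push of more than 20 N from the block without going further (z of die in the frame of nose below 0.0016 m and horizontal distance between die and nose below 0.004 m and contact force between block and die above 20 N).
At the end, for the whole second after the job is handed in: The green-banded die stands upright in the holder with its collar within 1.6 mm of the holder's face, centred within 4 mm and upright within 0.05 rad; the tapping block stands upright (within 0.1 rad) on the bench (underside below 4 mm), not touching the die; both are at rest and released (z of die in the frame of nose below 0.0016 m and horizontal distance between die and nose below 0.004 m and angle between die's own z axis and vertical below 0.05 rad and linear speed of each of die, block below 0.01 m/s and height (world z) of block below 0.004 m and angle between block's own z axis and vertical below 0.1 rad and contact force between block and die below 0.1 N).
It fails at once if the block strikes or presses the die with more than 40 N (contact force between block and die above 40 N).
It fails at once if the die is forced into the holder or pressed on it with more than 60 N (contact force between die and holder above 60 N).
It fails at once if the gripper itself, instead of the block, drives the die in (touches it with the collar less than 3 mm above the holder) (contact force between the arm and die above 1 N and horizontal distance between die and nose below 0.006 m and z of die in the frame of nose below 0.002 m).
It fails at once if another die is disturbed (distance of any of spare_red, spare_brass from where it was at the start of the episode above 0.015 m).
It fails at once if the bottle or the tape roll is disturbed (distance of any of bottle, tape from where it was at the start of the episode above 0.02 m).
It also fails if it takes over 58 s, if anything falls off the work surface, if the arm or the gripper's body presses on something with over 40 N, if the wrist force passes 120 N, or if a joint passes its speed limit or range.

### The arm

A 6-joint arm with a two-finger parallel gripper is mounted at the origin on the work surface. World frame = base frame: x ahead of the robot, y to its left, z up, the work surface at z = 0. Lengths are in m, angles in rad, forces in N, time in s.
With the tool pointing down it reaches from about 0.275 to 0.875 m from the base axis. Payload 12.5 kg.
Tool frame: the origin (TCP) lies between the finger pads; the fingertips stand 14 mm ahead of it and the grasp point (between the pads) lies 5 mm behind it (tip_extent is the distance from the TCP to the fingertips, in m); z points along the fingers, y is the line along which they close (so a half turn about z gives the same grasp; the last joint's range is limited). The gripper opens to 85 mm and grips with 20 to 120 N. Pads are 22 mm wide; open, the fingers measure 114 mm over their backs; the gripper's body (76 mm by 85 mm) begins 54 mm behind the grasp point. The pads swing forward as they close: fully open they stand 13 mm farther back than shut.
Start: joints at [-1.211, 0.351, 1.652, -0, 1.139, -0.085], TCP at [0.237, -0.496, 0.245] pointing down, gripper open.
Joint ranges: [-2.75, 2.75], [-0.79, 2.1], [0.01, 2.65], [-1.57, 4.71], [0.07, 3.14], [-2.87, 2.87]. Speed limits (rad/s): [2.22, 2.22, 2.79, 3.14, 3.14, 3.14].

### API

Orientations are given as a 3x3 rotation matrix whose columns are the frame's x, y, z axes.
In Python, from bench import get_state, get_image, camera_model, sign_off, tip_extent gives the robot as it stands. The module is installed in compiled form; this text tells all that it offers.
- The arm moves only by the tool carry_out, never from a script. Its argument "motion" is one flat list of numbers, 5 for each row, row after row: the shift along the tool's x, y, z in units of 50 mm (1.0 is 50 mm), then the turn about the tool's z in units of 6 degrees (1.0 is 6 degrees), then the opening, from 0 (shut) to 1 (fully open). A call has 1 to 20 rows; each row shifts and turns the commanded pose from where the row before left it, along the tool's axes as they then stand; what a row does not reach is not made up. A row lasts 1/8 s, in which the tool goes at most 62.5 mm and 10.7 degrees, less where a joint would pass 70% of its speed; a pose out of reach is approached as far as the arm can. A call is refused whole if a number of a shift passes 1 or a number of a turn 1, either way. A call with a gripper value outside its range is refused whole. The fingers move at their own pace and stop on an object; "squeeze" is the grip in N (left out, the last holds). Time passes only in rows, so rows that do not move let the fingers close. It gives the time, the measured TCP pose, the force, the opening and the grip force at its end, in the units of the state.
- get_state(): the state, without advancing time (a new reading comes with each control period).
- get_image(name): name is "scene" or "top"; returns (picture, depth): 400x640x3 uint8, red, green, blue; 400x640 float32, m along the optical axis (not along the pixel's ray), 0 where there is no reading.
- camera_model(name): a dict with "fx", "fy", "cx", "cy" (pixels), "dist_coeffs" ([k1, k2, p1, p2, k3] as OpenCV has them; the pictures are not rectified), "R" (3x3) and "t" (3): a world point X has camera coordinates R X + t. Camera axes: x right, y down, z forward; pixel columns grow to the right and rows downward; lengths in m; the calibration is good to about 2 mm. A picture is of the moment at which its call begins. camera_model takes no time and is no camera call.
- sign_off(): hands the job in; it is judged then, once.
The state is a dict: "time_s": time; "joints": joint angles; "joint_velocities": joint speeds; "joint_torque": joint torques, N m; "ee_pos": TCP position; "ee_rot": TCP orientation; "ft_force": force on the tool from outside, world axes, zero at the start; "ft_torque": the same for the moment, N m; "finger_gap": finger opening in m; "finger_force": force on a finger pad.
Only numpy, scipy, OpenCV 4.12 (cv2) and the standard library are available. Lean on these libraries where they do the work, as an engineer would, in place of code of your own. Each camera call takes 0.05 s, during which the arm holds its last target. There are 200 camera calls.

## Working session

There is one attempt and no reset: what is moved stays moved. The work goes in short steps, Python scripts to look and compute and a tool call to move; the robot and the scene stay as the last step left them, time stands still between calls to the robot, and variables do not carry over. Pictures are saved under pics/ and viewed, at most 10 in all, crops included, and the job is handed in when it is done.

Besides the shell and the picture viewer there is one more tool, called as name(argument=value, ...) on one line, values as JSON. carry_out: Moves the arm, as the interface text tells. Its arguments: {"type":"object","properties":{"motion":{"type":"array"},"squeeze":{"type":"number"}},"required":["motion"]}

```bash
mkdir -p pics; cat > h.py <<'E'
import numpy as np, cv2
from bench import *
def ray(cam,u,v):
    m=camera_model(cam);K=np.array([[m['fx'],0,m['cx']],[0,m['fy'],m['cy']],[0,0,1]])
    p=cv2.undistortPoints(np.array([[[u,v]]],float),K,np.array(m['dist_coeffs'],float))[0,0]
    R=np.array(m['R']);t=np.array(m['t']);return -R.T@t, R.T@np.array([p[0],p[1],1.])
def onz(cam,u,v,z):
    o,d=ray(cam,u,v);return o+d*(z-o[2])/d[2]
def cloud(cam,D):
    m=camera_model(cam);K=np.array([[m['fx'],0,m['cx']],[0,m['fy'],m['cy']],[0,0,1]])
    g=np.stack(np.meshgrid(np.arange(640),np.arange(400)),-1).reshape(-1,1,2).astype(float)
    p=cv2.undistortPoints(g,K,np.array(m['dist_coeffs'],float)).reshape(400,640,2)
    X=np.dstack([p*D[...,None],D]);return (X-np.array(m['t']))@np.array(m['R'])
E
python3 - <<'E'
from h import *
for c in ("scene","top"):
    I,D=get_image(c);np.savez(f"pics/{c}0.npz",I=I,D=D);cv2.imwrite(f"pics/{c}0.png",I[...,::-1])
    m=camera_model(c);print(c,-np.array(m['R']).T@m['t'],m['fx'],np.round(m['R'],2).tolist())
print(tip_extent if not callable(tip_extent) else tip_extent(),get_state())
E
```

```text
scene [1.08913484 0.19125716 1.00409308] 495.8190434299861 [[-0.41, 0.91, 0.01], [0.8, 0.36, -0.48], [-0.44, -0.19, -0.88]]
top [ 0.51236842 -0.00242515  1.09473175] 406.4511249620534 [[-0.0, -1.0, 0.03], [-1.0, 0.0, -0.1], [0.1, -0.03, -0.99]]
0.014 {'time_s': 0.1, 'joints': array([-1.21060999e+00,  3.51181321e-01,  1.65235834e+00, -2.01648399e-05,
        1.13911912e+00, -8.46118733e-02]), 'joint_velocities': array([ 0.0003729 , -0.00129881, -0.00402275,  0.00052571,  0.00176989,
       -0.00058313]), 'joint_torque': array([ 1.36489514e-03, -5.06830645e+01, -2.91874552e+01, -6.53177949e-05,
        2.67638512e-03,  3.86743420e-05]), 'ee_pos': array([ 0.23656284, -0.496207  ,  0.24481349]), 'ee_rot': array([[ 9.02693891e-01,  4.30283146e-01, -3.92892043e-04],
       [ 4.30283319e-01, -9.02693349e-01,  9.91252567e-04],
       [ 7.18582390e-05, -1.06385253e-03, -9.99999432e-01]]), 'ft_force': array([-0.02831469, -0.19045072, -0.72049865]), 'ft_torque': array([-0.0019902 , -0.01819036,  0.00385442]), 'finger_force': 0.0, 'finger_gap': 0.08516455154413922}
```

View pics/scene0.png

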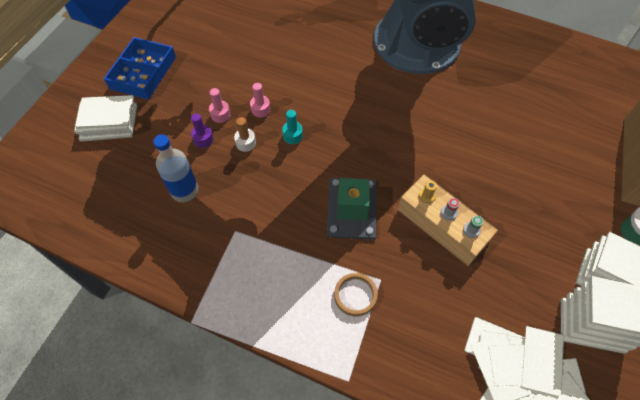

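View pics/top0.png

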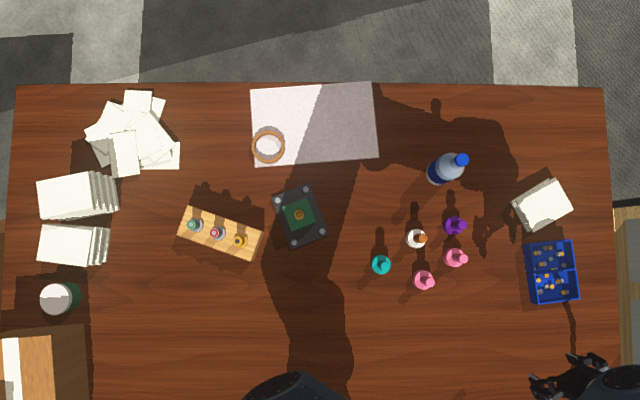

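Scene view: the white block with its wooden stem is at (245,138). Purple (201,135), pink (219,110) and (260,105), and turquoise (291,132) are look-alikes. The rack holds brass (428,190), red (452,208) and green (475,225). In the top view, the white block is at (417,238), the green die at (193,225) and the holder at (299,215). The targets are the white one and the green-ringed one, and I'll confirm both in a crop.

```bash
python3 - <<'E'
from h import *
S={c:np.load(f"pics/{c}0.npz") for c in("scene","top")}
a=cv2.resize(S['top']['I'][180:275,165:330],None,fx=4.8,fy=4.8,interpolation=cv2.INTER_CUBIC)[:300,:790]
I2=S['scene']['I'];b=cv2.resize(I2[95:165,180:310],None,fx=4,fy=4,interpolation=cv2.INTER_CUBIC)
c=cv2.resize(I2[170:245,390:450+50],None,fx=3.7,fy=3.7,interpolation=cv2.INTER_CUBIC)[:280]
row=np.zeros((280,790,3),np.uint8)
c=c[:280,:270]
row[:b.shape[0],:b.shape[1]]=b;row[:c.shape[0],520:520+c.shape[1]]=c
A=np.zeros((300,790,3),np.uint8);A[:a.shape[0],:a.shape[1]]=a
cv2.imwrite("pics/crop.png",np.vstack([A,row])[...,::-1])
for n in S:
    I,D=S[n]['I'],S[n]['D'];P=cloud(n,D);z=P[...,2]
    hsv=cv2.cvtColor(I,cv2.COLOR_RGB2HSV);H,s,v=cv2.split(hsv)
    print(n)
    boxes={'top':dict(rack=(170,185,270,270),hold=(275,185,325,250),blk=(400,215,434,254),tape=(245,120,290,172)),'scene':dict(rack=(390,165,505,270),hold=(322,170,382,240),blk=(232,112,260,155),tape=(330,265,385,322))}[n]
    def reg(k):
        x0,y0,x1,y1=boxes[k];m=np.zeros(z.shape,bool);m[y0:y1,x0:x1]=1;return m
    def rect(m):
        p=P[m][:,:2].astype(np.float32);r=cv2.minAreaRect(p*1000);return len(p),np.round(r[0],1),np.round(r[1],1),round(r[2],1),np.round(P[m].mean(0),4)
    print(' racktop',rect(reg('rack')&(abs(z-.06)<.006)))
    print(' holdtop',rect(reg('hold')&(abs(z-.08)<.006)))
    # die tops
    m=(reg('rack')&(z>.102)&(z<.118)).astype(np.uint8)
    k,l,st,ce=cv2.connectedComponentsWithStats(m)
    for i in range(1,k):
        if st[i,4]>8: q=l==i;print('  die',ce[i].round(1),st[i,4],P[q].mean(0).round(4),'hue',np.median(H[q&(s>70)]) if (q&(s>70)).any() else None, 'ray',onz(n,*ce[i],.108).round(4))
    q=reg('blk')&(z>.082)&(z<.1);print(' stem top',q.sum(),P[q].mean(0).round(4) if q.any() else'', onz(n,*np.argwhere(q).mean(0)[::-1],.09).round(4))
    q=reg('blk')&(z>.024)&(z<.036);print(' nylon top',rect(q))
    q=reg('blk')&(z>.012)&(s<80)&(v>110);print(' white',rect(q))
    q=reg('hold')&(H>8)&(H<28)&(s>90)&(v>80);print(' bore',q.sum(),np.argwhere(q).mean(0)[::-1],onz(n,*np.argwhere(q).mean(0)[::-1],.073).round(4))
E
```

```text
scene
 racktop (2334, array([529.2, 241.1]), array([200.7,  83.7]), 70.1, array([0.5367, 0.2424, 0.0599]))
 holdtop (753, array([575.5,  37.7]), array([68.9, 65.7]), 20.7, array([0.5763, 0.0377, 0.0797]))
  die [430.8 186. ] 104 [0.5108 0.1853 0.1078] hue 20.0 ray [0.5109 0.1853 0.108 ]
  die [452.7 203.2] 107 [0.5312 0.2398 0.1076] hue 1.0 ray [0.5315 0.2398 0.108 ]
  die [476.7 221.2] 109 [0.551  0.2971 0.1076] hue 69.0 ray [0.5513 0.297  0.108 ]
 stem top 81 [ 0.5155 -0.2702  0.0888] [ 0.5162 -0.2695  0.09  ]
 nylon top (197, array([ 489.4, -282.4]), array([104.3,  49. ]), 25.5, array([ 0.5187, -0.2672,  0.0297]))
 white (243, array([ 517. , -269.1]), array([46.8, 49.2]), 32.6, array([ 0.5211, -0.2671,  0.0286]))
 bore 205 [367.29756098 212.99512195] [0.6075 0.0828 0.073 ]
top
 racktop (2031, array([529.5, 241. ]), array([203.4,  80.7]), 70.7, array([0.5287, 0.2379, 0.0602]))
 holdtop (621, array([575.8,  38. ]), array([66.2, 65.9]), 21.3, array([0.5757, 0.038 , 0.0802]))
  die [190.6 223.8] 82 [0.5496 0.297  0.108 ] hue 64.0 ray [0.5496 0.2969 0.108 ]
  die [214.1 232.2] 82 [0.5292 0.2395 0.1079] hue 1.0 ray [0.5292 0.2395 0.108 ]
  die [237.5 240.5] 80 [0.5092 0.1826 0.1085] hue 20.0 ray [0.5092 0.1827 0.108 ]
 stem top 76 [ 0.5141 -0.2705  0.09  ] [ 0.5141 -0.2705  0.09  ]
 nylon top (173, array([ 513.4, -268.7]), array([47.7, 44.8]), 1.5, array([ 0.5137, -0.2652,  0.0303]))
 white (188, array([ 514.4, -147. ]), array([289.1,  47.4]), 89.5, array([ 0.5135, -0.2633,  0.0369]))
 bore 153 [289.59477124 203.86928105] [0.6006 0.0597 0.073 ]
```

View pics/crop.png

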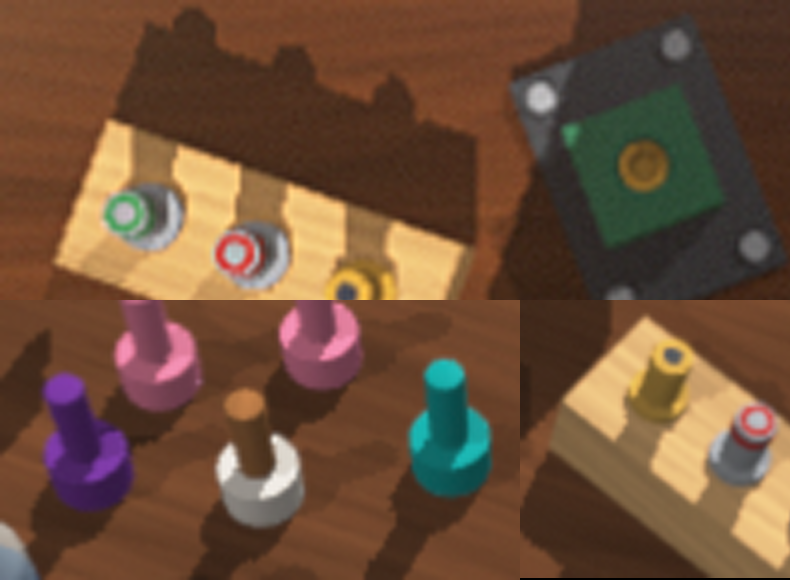

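The crop confirms the targets. The green-ringed die is the top-left one in the rack, furthest from the brass one, and the white block with the brown stem is between the purple and turquoise ones. I'll turn the tool across the rack and travel at height.

carry_out(motion=[0, 0, 0, -0.94, 1, 0, 0, 0, -0.94, 1, 0, 0, 0, -0.94, 1, 0, 0, 0, -0.94, 1, 0, 0, 0, -0.94, 1, 0, 0, 0, -0.94, 1, 0, 0, 0, -0.93, 1, 0, 0, 0, -0.93, 1, 0.85, 0.03, 0, 0, 1, 0.85, 0.03, 0, 0, 1, 0.85, 0.03, 0, 0, 1, 0.85, 0.03, 0, 0, 1, 0.85, 0.03, 0, 0, 1, 0.85, 0.03, 0, 0, 1, 0.85, 0.03, 0, 0, 1, 0.85, 0.03, 0, 0, 1, 0.85, 0.03, 0, 0, 1, 0.85, 0.03, 0, 0, 1, 0.85, 0.03, 0, 0, 1, 0.85, 0.03, 0, 0, 1], squeeze=30)

```text
time_s: 2.6
ee_pos: [0.4242, -0.0204, 0.2452]
ee_rot: [[0.334, 0.943, -0.0], [0.943, -0.334, 0.0], [-0.0, -0.0, -1.0]]
ft_force: [0.9, -0.5, 0.9]
finger_gap: 0.0854
finger_force: 0.0
```

```bash
cat > go.py <<'E'
import sys
from h import *
s=get_state();T=np.array(eval(sys.argv[1]));R=s['ee_rot'];d=R.T@(T-s['ee_pos'])/.05
print('t',s['time_s'],'pos',s['ee_pos'].round(4),'yaw',np.degrees(np.arctan2(R[1,0],R[0,0])).round(2),'tilt',R[:2,2].round(4),'F',s['ft_force'].round(2),'gap',round(s['finger_gap'],4),'ff',s['finger_force'].__round__(2),'j6',s['joints'][5].round(2))
print('tool units to target',d.round(3))
E
python3 go.py "[.5505,.297,.15]"
```

```text
t 2.6 pos [ 0.4242 -0.0204  0.2452] yaw 70.49 tilt [-0.0002  0.    ] F [ 0.92 -0.54  0.89] gap 0.0854 ff 0.0 j6 0.18
tool units to target [6.826 0.261 1.903]
```

carry_out(motion=[0.98, 0.04, 0.1, 0, 1, 0.98, 0.04, 0.1, 0, 1, 0.98, 0.04, 0.1, 0, 1, 0.97, 0.04, 0.1, 0, 1, 0.97, 0.03, 0.1, 0, 1, 0.97, 0.03, 0.1, 0, 0.8, 0.97, 0.04, 0.1, 0, 0.8, 0, 0, 0.3, 0, 0.7, 0, 0, 0.3, 0, 0.7, 0, 0, 0.3, 0, 0.7, 0, 0, 0.3, 0, 0.7, 0, 0, 0, 0, 0.7])

```text
time_s: 4.1
ee_pos: [0.5497, 0.2946, 0.149]
ee_rot: [[0.335, 0.942, -0.002], [0.942, -0.335, -0.001], [-0.001, -0.002, -1.0]]
ft_force: [0.0, -0.0, -0.8]
finger_gap: 0.06
finger_force: 0.0
```

```bash
python3 go.py "[.5505,.297,.089]"; python3 - <<'E'
from h import *
o=[]
for c in("scene","top"):
    I,D=get_image(c)
    y,x=(150,400) if c=="scene" else (165,140)
    o.append(cv2.resize(I[y:y+110,x:x+130],None,fx=3,fy=3,interpolation=cv2.INTER_CUBIC))
cv2.imwrite("pics/g1.png",np.hstack(o)[...,::-1])
E
```

```text
t 4.1 pos [0.5497 0.2946 0.149 ] yaw 70.45 tilt [-0.002  -0.0009] F [ 0.03 -0.03 -0.84] gap 0.06 ff 0.0 j6 0.76
tool units to target [0.052 0.002 1.201]
```

View pics/g1.png

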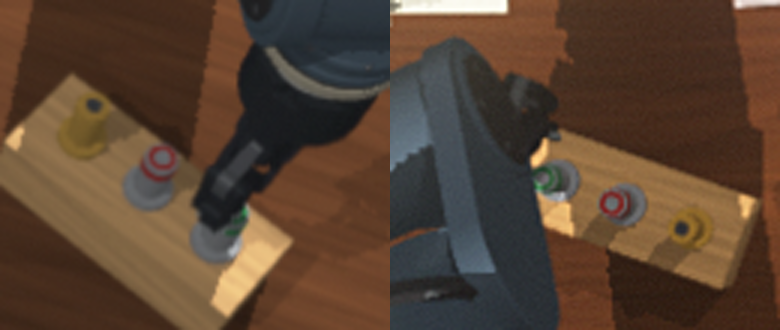

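The fingers are above the green die and straddle it: scene crop (225,215), top crop (545,180). The neighbours are clear. Next I descend, close and check the grip.

carry_out(motion=[0.05, 0, 0.2, 0, 0.7, 0, 0, 0.3, 0, 0.7, 0, 0, 0.3, 0, 0.7, 0, 0, 0.2, 0, 0.7, 0, 0, 0.2, 0, 0.7, 0, 0, 0, 0, 0.5, 0, 0, 0, 0, 0.3, 0, 0, 0, 0, 0.2, 0, 0, 0, 0, 0.1, 0, 0, 0, 0, 0.1, 0, 0, 0, 0, 0.1], squeeze=40)

```text
time_s: 5.58
ee_pos: [0.5508, 0.2979, 0.0909]
ee_rot: [[0.334, 0.943, -0.0], [0.943, -0.334, 0.0], [0.0, -0.0, -1.0]]
ft_force: [-5.0, 1.6, 5.7]
finger_gap: 0.0227
finger_force: 39.2
```

```bash
python3 go.py "[.5505,.297,.189]"
```

```text
t 5.575 pos [0.5508 0.2979 0.0909] yaw 70.48 tilt [-0.0001  0.0004] F [-5.04  1.6   5.66] gap 0.0227 ff 39.21 j6 0.76
tool units to target [-1.900e-02 -1.000e-03 -1.962e+00]
```

carry_out(motion=[0, 0, -0.1, 0, 0.1, 0, 0, -0.2, 0, 0.1, 0, 0, -0.3, 0, 0.1, 0, 0, -0.45, 0, 0.1, 0, 0, -0.45, 0, 0.1, 0, 0, -0.45, 0, 0.1, 0, 0, -0.45, 0, 0.1, -0.2, 0.1, 0, 0, 0.1, -0.4, 0.2, 0, 0, 0.1, -0.5, 0.25, 0, 0, 0.1, -0.6, 0.26, 0, 0, 0.1, -0.6, 0.26, 0, 0, 0.1, -0.6, 0.26, 0, 0, 0.1, -0.6, 0.26, 0, 0, 0.1, -0.5, 0.25, 0, 0, 0.1, -0.4, 0.2, 0, 0, 0.1, -0.24, 0.1, 0, 0, 0.1, 0, 0, 0, 0, 0.1, 0, 0, 0, 0, 0.1])

```text
time_s: 7.95
ee_pos: [0.5741, 0.0436, 0.2101]
ee_rot: [[0.334, 0.943, -0.0], [0.943, -0.334, 0.0], [0.0, -0.0, -1.0]]
ft_force: [0.5, 0.4, -2.8]
finger_gap: 0.023
finger_force: 39.4
```

```bash
python3 go.py "[.5757,.0378,.19]"; python3 - <<'E'
from h import *
o=[]
for c in("scene","top"):
    I,D=get_image(c);np.savez(f"pics/{c}1.npz",I=I,D=D)
    y,x=(120,310) if c=="scene" else (150,240)
    o.append(cv2.resize(I[y:y+120,x:x+130],None,fx=3,fy=3,interpolation=cv2.INTER_CUBIC))
cv2.imwrite("pics/g2.png",np.hstack(o)[...,::-1])
E
```

```text
t 7.95 pos [0.5741 0.0436 0.2101] yaw 70.5 tilt [-0.0004  0.0002] F [ 0.48  0.44 -2.79] gap 0.023 ff 39.37 j6 0.34
tool units to target [-0.1    0.069  0.401]
```

View pics/g2.png

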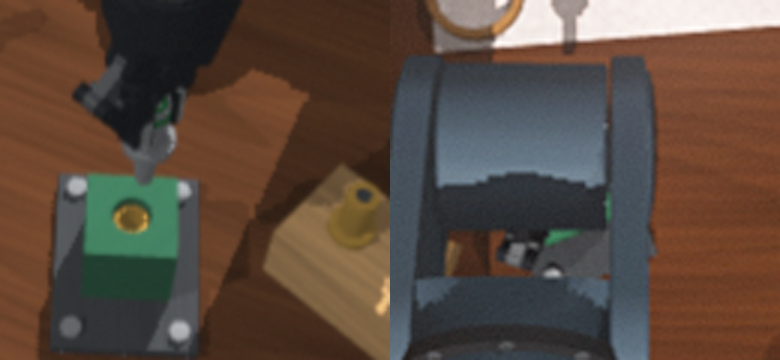

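The die is held upright over the holder (scene crop: shank tip at (146,183), socket at (131,218)). I'll check the die axis against the TCP from the silhouette edges.

```bash
python3 - <<'E'
from h import *
z0=np.load("pics/scene1.npz");I,D=z0['I'],z0['D'];P=cloud("scene",D);m=camera_model("scene");p=get_state()['ee_pos']
K=np.array([[m['fx'],0,m['cx']],[0,m['fy'],m['cy']],[0,0,1]])
for dz in(-.076,-.065,-.055,-.045,-.035,-.028):
    u=cv2.projectPoints(np.array([[p[0],p[1],p[2]+dz]]),cv2.Rodrigues(np.array(m['R']))[0],np.array(m['t']),K,np.array(m['dist_coeffs']))[0].ravel()
    r=int(round(u[1]));d=D[r];dc=np.linalg.norm(0) 
    zc=(np.array(m['R'])@[p[0],p[1],p[2]+dz]+m['t'])[2]
    c=[x for x in range(int(u[0])-22,int(u[0])+22) if abs(d[x]-zc)<.03]
    print(dz,u.round(1),'cols',c[0] if c else None,c[-1] if c else None,'mid',(c[0]+c[-1])/2 if c else None,'w mm',(len(c)*zc/m['fx']*1000).round(1) if c else 0)
# refined bore centre: brass mask inside the top face
for n in("scene0","top0"):
    A=np.load(f"pics/{n}.npz")['I'];H,s,v=cv2.split(cv2.cvtColor(A,cv2.COLOR_RGB2HSV))
    x0,y0,x1,y1=(338,180,370,215) if n[0]=='s' else (288,203,312,227)
    q=np.zeros(H.shape,np.uint8);q[y0:y1,x0:x1]=((H<32)&(s>70))[y0:y1,x0:x1]
    k,l,st,ce=cv2.connectedComponentsWithStats(q);i=1+st[1:,4].argmax()
    print(n,ce[i],st[i],onz(n[:-1],*ce[i],.08).round(4),onz(n[:-1],*ce[i],.073).round(4))
E
```

```text
-0.076 [358.1 179.2] cols 355 360 mid 357.5 w mm 12.3
-0.065 [358.5 176.4] cols 355 361 mid 358.0 w mm 14.2
-0.055 [358.8 173.8] cols 355 363 mid 359.0 w mm 4.0
-0.045 [359.2 171.2] cols 352 367 mid 359.5 w mm 30.0
-0.035 [359.5 168.5] cols 350 368 mid 359.0 w mm 19.8
-0.028 [359.8 166.5] cols 351 368 mid 359.5 w mm 17.7
scene0 [353.47191011 192.34831461] [348 188  12  10  89] [0.5768 0.038  0.08  ] [0.573  0.0369 0.073 ]
top0 [298.59782609 214.        ] [294 209  10  11  92] [0.5746 0.0367 0.08  ] [0.575 0.037 0.073]
```

carry_out(motion=[-0.05, 0.035, 0, 0, 0.1, -0.055, 0.035, 0, 0, 0.1, 0, 0, 0.2, 0, 0.1, 0, 0, 0.3, 0, 0.1, 0, 0, 0.3, 0, 0.1, 0, 0, 0.2, 0, 0.1, 0, 0, 0.2, 0, 0.1, 0, 0, 0.2, 0, 0.1, 0, 0, 0.15, 0, 0.1, 0, 0, 0.1, 0, 0.1, 0, 0, 0, 0, 0.1, 0, 0, 0, 0, 0.1])

```text
time_s: 9.55
ee_pos: [0.5755, 0.0372, 0.1276]
ee_rot: [[0.334, 0.943, -0.001], [0.943, -0.334, 0.0], [-0.0, -0.001, -1.0]]
ft_force: [-3.6, 2.1, -5.1]
finger_gap: 0.0224
finger_force: 39.3
```

```bash
python3 go.py "[.5755,.0375,.118]"
```

```text
t 9.55 pos [0.5755 0.0372 0.1276] yaw 70.49 tilt [-0.0011  0.0002] F [-3.58  2.07 -5.08] gap 0.0224 ff 39.33 j6 0.32
tool units to target [ 0.005 -0.001  0.193]
```

carry_out(motion=[0, -0.02, 0, 0, 0.1, 0, 0, 0.04, 0, 0.1, 0, 0, 0.04, 0, 0.1, 0, 0, 0, 0, 0.1, 0, 0, 0, 0, 0.1])

```text
time_s: 10.18
ee_pos: [0.575, 0.0375, 0.1237]
ee_rot: [[0.334, 0.943, 0.0], [0.943, -0.334, 0.0], [0.0, 0.0, -1.0]]
ft_force: [-0.7, 1.4, -2.4]
finger_gap: 0.0229
finger_force: 39.8
```

```bash
python3 go.py "[.5755,.0375,.118]"
```

```text
t 10.175 pos [0.575  0.0375 0.1237] yaw 70.49 tilt [0. 0.] F [-0.7   1.37 -2.39] gap 0.0229 ff 39.81 j6 0.32
tool units to target [0.004 0.01  0.114]
```

carry_out(motion=[0.01, 0, 0.03, 0, 0.1, 0, 0, 0.03, 0, 0.1, 0, 0, 0.02, 0, 0.1, 0, 0, 0, 0, 0.1, 0, 0, 0, 0, 0.1])

```text
time_s: 10.8
ee_pos: [0.5749, 0.038, 0.1196]
ee_rot: [[0.334, 0.943, -0.001], [0.943, -0.334, 0.0], [-0.0, -0.0, -1.0]]
ft_force: [-3.9, 2.0, -1.1]
finger_gap: 0.0229
finger_force: 39.7
```

```bash
python3 go.py "[.5755,.0375,.118]"
```

```text
t 10.8 pos [0.5749 0.038  0.1196] yaw 70.49 tilt [-0.0005  0.    ] F [-3.86  1.96 -1.1 ] gap 0.0229 ff 39.7 j6 0.33
tool units to target [-0.005  0.014  0.033]
```

carry_out(motion=[0, -0.015, 0, 0, 0.1, 0, 0, 0, 0, 0.1, 0, 0, 0, 0, 0.4, 0, 0, 0, 0, 0.5, 0, 0, 0, 0, 0.6, 0, 0, 0, 0, 0.6, 0, 0, 0, 0, 0.6, 0, 0, -0.15, 0, 0.7, 0, 0, -0.3, 0, 0.7, 0, 0, -0.4, 0, 0.7, 0, 0, -0.6, 0, 0.7, 0, 0, -0.6, 0, 0.7, -0.9, 0, -0.2, 0, 1, -0.9, 0, -0.2, 0, 1, -0.9, 0, 0, 0, 1, -0.9, 0, 0, 0, 1])

```text
time_s: 12.8
ee_pos: [0.5138, -0.1328, 0.2437]
ee_rot: [[0.334, 0.943, 0.002], [0.943, -0.334, -0.001], [-0.0, 0.002, -1.0]]
ft_force: [0.0, -0.3, 0.2]
finger_gap: 0.0854
finger_force: 0.0
```

```bash
cat > chk.py <<'E'
from h import *
import sys
o=[]
for c in("scene","top"):
    I,D=get_image(c);P=cloud(c,D);z=P[...,2]
    near=np.hypot(P[...,0]-.5755,P[...,1]-.0375)
    q=(near<.025)&(z>.12)&(z<.145);f=(near<.045)&(abs(z-.08)<.004)
    ctr=np.argwhere(q).mean(0)[::-1] if q.any() else (0,0);h=np.median(z[q])
    H,s,v=cv2.split(cv2.cvtColor(I,cv2.COLOR_RGB2HSV))
    print(c,q.sum(),'top z',h.round(4),'p90',np.percentile(z[q],90).round(4),'die above face mm',((h-.048-np.median(z[f]))*1000).round(2),'xy',onz(c,*ctr,h).round(4),'P',P[q].mean(0).round(4))
    y,x=(120,300) if c=="scene" else (150,240)
    o.append(cv2.resize(I[y:y+120,x:x+130],None,fx=3,fy=3,interpolation=cv2.INTER_CUBIC))
cv2.imwrite(sys.argv[1],np.hstack(o)[...,::-1])
E
python3 chk.py pics/g3.png; python3 go.py "[.515,-.27,.20]"
```

```text
scene 129 top z 0.1343 p90 0.1364 die above face mm 6.32 xy [0.5796 0.0385 0.1343] P [0.5786 0.0382 0.1326]
top 83 top z 0.1354 p90 0.1375 die above face mm 6.99 xy [0.5756 0.0371 0.1354] P [0.5757 0.0372 0.1348]
t 12.9 pos [ 0.5133 -0.1345  0.2436] yaw 70.3 tilt [ 0.0011 -0.0011] F [ 0.21 -0.26  0.2 ] gap 0.0855 ff 0.0 j6 0.0
tool units to target [-2.54   0.944  0.874]
```

View pics/g3.png

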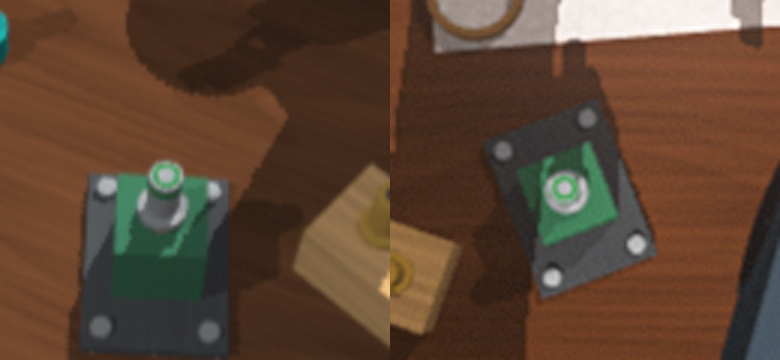

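The die stands upright and released, about 6.5–7 mm proud and centred (top crop (565,188)). Next I go to the white block.

carry_out(motion=[-0.5, 0.18, 0.1, 0, 0.7, -0.5, 0.18, 0.2, 0, 0.7, -0.5, 0.2, 0.2, 0, 0.7, -0.5, 0.2, 0.2, 0, 0.7, -0.5, 0.18, 0.2, 0, 0.7, 0, 0, 0.2, 0, 0.7, 0, 0, 0.3, 0, 0.7, 0, 0, 0.3, 0, 0.7, 0, 0, 0.3, 0, 0.7, 0, 0, 0, 0, 0.7], squeeze=100)

```text
time_s: 14.15
ee_pos: [0.5164, -0.2644, 0.141]
ee_rot: [[0.334, 0.943, -0.002], [0.943, -0.334, 0.001], [0.001, -0.002, -1.0]]
ft_force: [-0.2, -0.6, 0.2]
finger_gap: 0.0602
finger_force: 0.0
```

```bash
python3 go.py "[.5148,-.2702,.055]"; python3 - <<'E'
from h import *
o=[]
for c in("scene","top"):
    I,D=get_image(c)
    y,x=(60,180) if c=="scene" else (185,360)
    o.append(cv2.resize(I[y:y+120,x:x+130],None,fx=3,fy=3,interpolation=cv2.INTER_CUBIC))
cv2.imwrite("pics/g4.png",np.hstack(o)[...,::-1])
E
```

```text
t 14.15 pos [ 0.5164 -0.2644  0.141 ] yaw 70.5 tilt [-0.0019  0.0012] F [-0.17 -0.6   0.25] gap 0.0602 ff 0.0 j6 -0.21
tool units to target [-0.121  0.013  1.719]
```

View pics/g4.png

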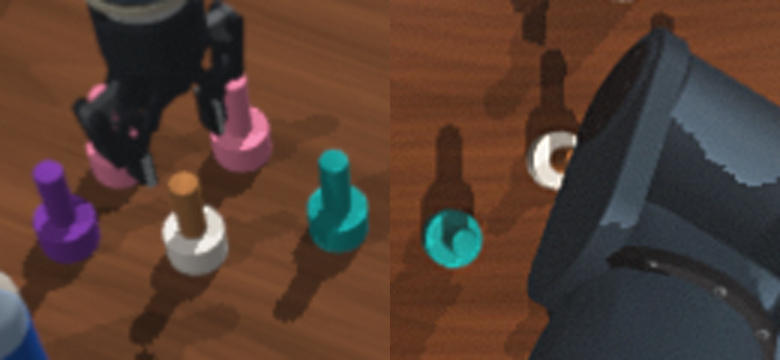

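The fingers straddle the white block's stem (scene crop (185,180)), and the look-alikes are clear of the descent. Now I descend and grip.

carry_out(motion=[-0.12, 0.01, 0.1, 0, 0.7, 0, 0, 0.3, 0, 0.7, 0, 0, 0.3, 0, 0.7, 0, 0, 0.3, 0, 0.7, 0, 0, 0.3, 0, 0.7, 0, 0, 0.25, 0, 0.7, 0, 0, 0.15, 0, 0.7, 0, 0, 0, 0, 0.5, 0, 0, 0, 0, 0.3, 0, 0, 0, 0, 0.2, 0, 0, 0, 0, 0.1, 0, 0, 0, 0, 0.1, 0, 0, 0, 0, 0.1])

```text
time_s: 15.88
ee_pos: [0.5154, -0.2709, 0.0577]
ee_rot: [[0.334, 0.943, 0.0], [0.943, -0.334, -0.0], [-0.0, 0.0, -1.0]]
ft_force: [-1.9, 1.7, 5.9]
finger_gap: 0.022
finger_force: 97.7
```

```bash
python3 go.py "[.5148,-.2702,.055]"
```

```text
t 15.875 pos [ 0.5154 -0.2709  0.0577] yaw 70.49 tilt [ 0.0003 -0.0002] F [-1.85  1.67  5.89] gap 0.022 ff 97.7 j6 -0.22
tool units to target [ 0.009 -0.016  0.054]
```

carry_out(motion=[0, 0, -0.15, 0, 0.1, 0, 0, -0.3, 0, 0.1, 0, 0, -0.5, 0, 0.1, 0, 0, -0.6, 0, 0.1, 0, 0, -0.6, 0, 0.1, 0, 0, -0.6, 0, 0.1, 0.2, -0.03, -0.5, 0, 0.1, 0.4, -0.06, -0.3, 0, 0.1, 0.6, -0.09, -0.1, 0, 0.1, 0.7, -0.1, 0, 0, 0.1, 0.8, -0.12, 0, 0, 0.1, 0.8, -0.12, 0, 0, 0.1, 0.8, -0.12, 0, 0, 0.1, 0.7, -0.1, 0, 0, 0.1, 0.5, -0.08, 0, 0, 0.1, 0.4, -0.06, 0, 0, 0.1, 0.3, -0.04, 0, 0, 0.1, 0, 0, 0, 0, 0.1, 0, 0, 0, 0, 0.1])

```text
time_s: 18.25
ee_pos: [0.5754, 0.0362, 0.2397]
ee_rot: [[0.334, 0.942, -0.0], [0.942, -0.334, -0.0], [-0.0, -0.0, -1.0]]
ft_force: [0.1, -0.0, -2.8]
finger_gap: 0.0221
finger_force: 98.0
```

```bash
python3 go.py "[.5757,.0373,.195]"; python3 - <<'E'
from h import *
o=[]
for c in("scene","top"):
    I,D=get_image(c);np.savez(f"pics/{c}2.npz",I=I,D=D)
    y,x=(110,300) if c=="scene" else (150,240)
    o.append(cv2.resize(I[y:y+120,x:x+130],None,fx=3,fy=3,interpolation=cv2.INTER_CUBIC))
cv2.imwrite("pics/g5.png",np.hstack(o)[...,::-1])
E
```

```text
t 18.25 pos [0.5754 0.0362 0.2397] yaw 70.46 tilt [-0.0003 -0.0002] F [ 0.1  -0.02 -2.76] gap 0.0221 ff 97.97 j6 0.32
tool units to target [ 0.023 -0.002  0.894]
```

View pics/g5.png

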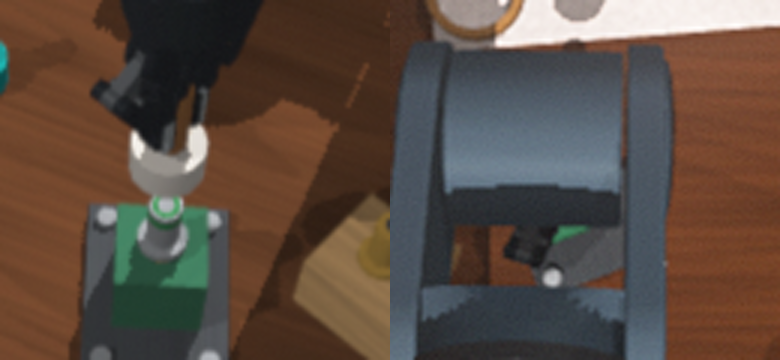

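carry_out(motion=[0.02, 0, 0.1, 0, 0.1, 0, 0, 0.2, 0, 0.1, 0, 0, 0.2, 0, 0.1, 0, 0, 0.15, 0, 0.1, 0, 0, 0.1, 0, 0.1, 0, 0, 0.05, 0, 0.1, 0, 0, 0.02, 0, 0.1, 0, 0, 0.02, 0, 0.1, 0, 0, 0.02, 0, 0.1, 0, 0, 0.02, 0, 0.1, 0, 0, 0, 0, 0.1])

```text
time_s: 19.73
ee_pos: [0.5758, 0.0377, 0.1958]
ee_rot: [[0.334, 0.943, -0.0], [0.943, -0.334, 0.0], [0.0, -0.0, -1.0]]
ft_force: [-0.5, 0.1, -2.5]
finger_gap: 0.0219
finger_force: 98.0
```

```bash
python3 go.py "[.5757,.0373,.1857]"
```

```text
t 19.725 pos [0.5758 0.0377 0.1958] yaw 70.48 tilt [-0.0001  0.    ] F [-0.53  0.05 -2.55] gap 0.0219 ff 97.97 j6 0.33
tool units to target [-0.008  0.     0.201]
```

carry_out(motion=[0, 0, 0.02, 0, 0.1, 0, 0, 0.02, 0, 0.1, 0, 0, 0.02, 0, 0.1, 0, 0, 0.02, 0, 0.1])

```text
time_s: 20.23
ee_pos: [0.5762, 0.0377, 0.1923]
ee_rot: [[0.334, 0.943, 0.001], [0.943, -0.334, -0.0], [0.0, 0.001, -1.0]]
ft_force: [-0.4, 0.1, 6.7]
finger_gap: 0.0218
finger_force: 98.0
```

carry_out(motion=[0, 0, 0.02, 0, 0.1, 0, 0, 0.02, 0, 0.1, 0, 0, 0.02, 0, 0.1])

```text
time_s: 20.6
ee_pos: [0.5766, 0.0377, 0.1901]
ee_rot: [[0.334, 0.943, 0.002], [0.943, -0.334, -0.0], [0.001, 0.002, -1.0]]
ft_force: [-0.8, 0.0, 8.1]
finger_gap: 0.0222
finger_force: 98.3
```

carry_out(motion=[0, 0, 0.02, 0, 0.1, 0, 0, 0.02, 0, 0.1, 0, 0, 0.02, 0, 0.1])

```text
time_s: 20.98
ee_pos: [0.5766, 0.0377, 0.1872]
ee_rot: [[0.334, 0.943, 0.003], [0.943, -0.334, -0.0], [0.001, 0.002, -1.0]]
ft_force: [-0.8, -0.3, 10.4]
finger_gap: 0.0222
finger_force: 98.5
```

carry_out(motion=[0, 0, 0.02, 0, 0.1, 0, 0, 0.02, 0, 0.1])

```text
time_s: 21.22
ee_pos: [0.5768, 0.0377, 0.1857]
ee_rot: [[0.334, 0.943, 0.003], [0.943, -0.334, -0.0], [0.001, 0.003, -1.0]]
ft_force: [-3.2, -0.0, 19.3]
finger_gap: 0.0218
finger_force: 99.6
```

carry_out(motion=[0, 0, 0.01, 0, 0.1, 0, 0, 0, 0, 0.1])

```text
time_s: 21.48
ee_pos: [0.5768, 0.0377, 0.1857]
ee_rot: [[0.334, 0.943, 0.003], [0.943, -0.334, -0.0], [0.001, 0.003, -1.0]]
ft_force: [-3.5, 0.9, 17.1]
finger_gap: 0.0225
finger_force: 99.7
```

carry_out(motion=[0, 0, 0.01, 0, 0.1, 0, 0, 0.01, 0, 0.1, 0, 0, 0, 0, 0.1])

```text
time_s: 21.85
ee_pos: [0.577, 0.0377, 0.1856]
ee_rot: [[0.334, 0.943, 0.004], [0.943, -0.334, 0.0], [0.001, 0.004, -1.0]]
ft_force: [-7.7, -0.8, 25.6]
finger_gap: 0.0221
finger_force: 100.6
```

About 28 N contact force with no further travel, so the die is home. I'll lift off and head back.

carry_out(motion=[0, 0, -0.05, 0, 0.1, 0, 0, -0.1, 0, 0.1, 0, 0, -0.3, 0, 0.1, 0, 0, -0.5, 0, 0.1, 0, 0, -0.3, 0, 0.1, -0.3, 0.04, 0, 0, 0.1, -0.5, 0.08, 0, 0, 0.1, -0.7, 0.1, 0, 0, 0.1, -0.8, 0.12, 0, 0, 0.1, -0.8, 0.12, 0, 0, 0.1, -0.8, 0.12, 0, 0, 0.1, -0.7, 0.1, 0, 0, 0.1, -0.6, 0.09, 0, 0, 0.1, -0.5, 0.08, 0, 0, 0.1, -0.3, 0.05, 0, 0, 0.1, -0.2, 0.02, 0, 0, 0.1, 0, 0, 0, 0, 0.1, 0, 0, 0, 0, 0.1])

```text
time_s: 24.1
ee_pos: [0.5157, -0.2693, 0.2447]
ee_rot: [[0.334, 0.943, -0.0], [0.943, -0.334, 0.0], [0.0, -0.0, -1.0]]
ft_force: [-0.2, 0.6, -2.0]
finger_gap: 0.0223
finger_force: 98.0
```

```bash
python3 go.py "[.5154,-.2709,.0577]"; python3 chk.py pics/g6.png
```

```text
t 24.1 pos [ 0.5157 -0.2693  0.2447] yaw 70.52 tilt [-0.0001  0.0003] F [-0.19  0.57 -2.  ] gap 0.0223 ff 98.05 j6 -0.22
tool units to target [-0.033  0.005  3.741]
scene 114 top z 0.1274 p90 0.1298 die above face mm -0.54 xy [0.5778 0.0381 0.1274] P [0.5775 0.038  0.1269]
top 84 top z 0.1288 p90 0.1305 die above face mm 0.54 xy [0.5755 0.0375 0.1288] P [0.5756 0.0375 0.1283]
```

View pics/g6.png

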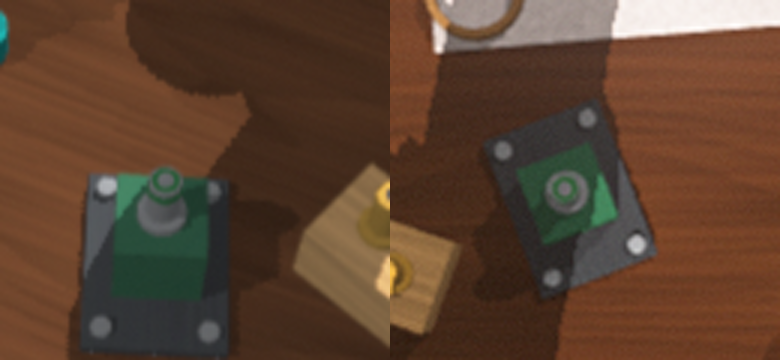

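The die is flush and upright (scene crop collar at (162,213); height error within ±0.6 mm). I'll set the block down.

carry_out(motion=[-0.03, 0, 0.2, 0, 0.1, 0, 0, 0.4, 0, 0.1, 0, 0, 0.5, 0, 0.1, 0, 0, 0.5, 0, 0.1, 0, 0, 0.5, 0, 0.1, 0, 0, 0.5, 0, 0.1, 0, 0, 0.4, 0, 0.1, 0, 0, 0.3, 0, 0.1, 0, 0, 0.2, 0, 0.1, 0, 0, 0.1, 0, 0.1, 0, 0, 0.04, 0, 0.1, 0, 0, 0.02, 0, 0.1, 0, 0, 0.02, 0, 0.1, 0, 0, 0, 0, 0.1])

```text
time_s: 25.95
ee_pos: [0.5152, -0.2713, 0.0609]
ee_rot: [[0.334, 0.943, 0.0], [0.943, -0.334, -0.0], [-0.0, 0.0, -1.0]]
ft_force: [0.9, 0.1, -2.8]
finger_gap: 0.0221
finger_force: 98.0
```

carry_out(motion=[0, 0, 0.02, 0, 0.1, 0, 0, 0.02, 0, 0.1, 0, 0, 0.02, 0, 0.1, 0, 0, 0, 0, 0.1])

```text
time_s: 26.45
ee_pos: [0.5151, -0.2713, 0.0578]
ee_rot: [[0.334, 0.943, -0.0], [0.943, -0.334, -0.0], [-0.0, -0.0, -1.0]]
ft_force: [0.1, -0.1, -2.2]
finger_gap: 0.0218
finger_force: 98.5
```

carry_out(motion=[0, 0, 0.02, 0, 0.1, 0, 0, 0, 0, 0.1])

```text
time_s: 26.7
ee_pos: [0.5152, -0.2713, 0.0577]
ee_rot: [[0.334, 0.943, 0.0], [0.943, -0.334, -0.0], [-0.0, 0.0, -1.0]]
ft_force: [-4.5, 1.8, 9.5]
finger_gap: 0.0226
finger_force: 99.3
```

The block is in contact with the bench. I'll release, retract and check.

carry_out(motion=[0, 0, -0.01, 0, 0.1, 0, 0, 0, 0, 0.4, 0, 0, 0, 0, 0.6, 0, 0, 0, 0, 0.7, 0, 0, 0, 0, 0.7, 0, 0, 0, 0, 0.7, 0, 0, -0.2, 0, 0.7, 0, 0, -0.4, 0, 0.7, 0, 0, -0.5, 0, 0.7, 0, 0, -0.6, 0, 0.7, 0, 0, -0.6, 0, 0.7, -0.5, -0.7, -0.5, 0, 0.7, -0.5, -0.7, 0, 0, 0.7, -0.5, -0.7, 0, 0, 0.7, 0, 0, 0, 0, 0.7])

```text
time_s: 28.58
ee_pos: [0.3893, -0.3074, 0.1982]
ee_rot: [[0.336, 0.942, 0.0], [0.942, -0.336, -0.0], [-0.0, 0.0, -1.0]]
ft_force: [0.5, -0.4, 0.2]
finger_gap: 0.06
finger_force: 0.0
```

```bash
python3 chk.py pics/g7.png; python3 - <<'E'
from h import *
I,D=get_image("scene");P=cloud("scene",D);z=P[...,2];n=np.hypot(P[...,0]-.515,P[...,1]+.271)
for a,b in((.08,.1),(.04,.07),(.026,.034)):
    q=(n<.03)&(z>a)&(z<b);print(a,q.sum(),P[q].mean(0).round(4),P[q].max(0)[2] if q.any() else '')
cv2.imwrite("pics/final.png",I[...,::-1])
E
```

```text
scene 110 top z 0.1278 p90 0.1302 die above face mm -0.13 xy [0.5781 0.0381 0.1278] P [0.5778 0.038  0.1273]
top 83 top z 0.1282 p90 0.1302 die above face mm 0.02 xy [0.5755 0.0375 0.1282] P [0.5755 0.0375 0.1278]
0.08 89 [ 0.5182 -0.2709  0.0886] 0.0935571353705069
0.04 77 [ 0.5229 -0.2671  0.0545] 0.06954568714092445
0.026 175 [ 0.521  -0.2687  0.0301] 0.03372239098013583
```

View pics/final.png

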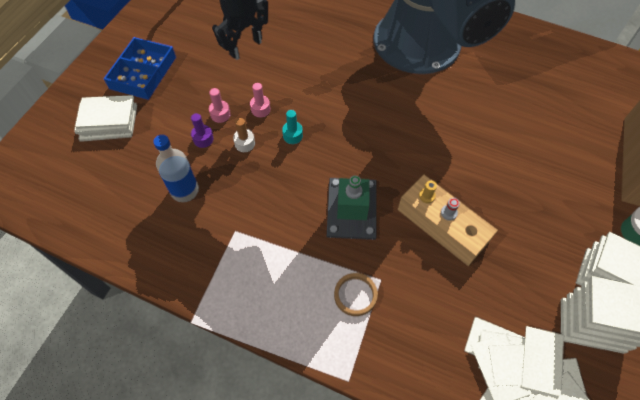

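The block stands upright at (244,138), the die is seated at (353,195), and everything else is undisturbed.

```bash
python3 -c "from bench import *;print(sign_off())"
```

```text
the job is handed in; nothing more can be done
None
```

The green-banded die is seated flush in the holder, driven home with the white block; it no longer moved under about 28 N. The block is back upright on the bench, the other dies, bottle and tape roll look undisturbed, and the job is handed in (no verdict was returned).

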